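Press a bearing cup home with the trigger clamp, then release it

TASK

Use the trigger clamp bolted to the plywood board to press the bearing cup fully home into the bottom-bracket shell: pump the orange trigger until the cup's flange sits flush on the shell and the jaw bears on it firmly, but feel for it and do not force it, or the bearing is spoilt. Then push down the orange release lever and slide the clamp head all the way back, so that the shell lies free in its saddles. Leave the shell there and do not disturb the things standing around.

Things in the scene. Friction and masses are not known exactly. Their poses are not given: they have to be found in the camera images.
- press: Fixed plywood board 270x102x12 mm carrying a trigger bar clamp on its side. Origin: centre of the board's underside, on the desk. x runs along the steel bar from the sliding head to the anvil, +y is the jaw side, -y the handle side (facing the robot), z up. Bar: y -25 mm, 37 to 59 mm high, toothed on top and side. Anvil face at x 95 mm. Rear post at x -130 to -112 mm, 59 mm high.
- head: Sliding black clamp head on the bar; axes as the board's. Origin on the bar's centre line at desk height; travels x -80 mm (fully back) to +10 mm in the board's frame. Housing 56x36 mm, 27 to 73 mm high. Fixed black handle at head x -45 to -29 mm, out to y -98 mm, 36 to 60 mm high. Slides freely towards the anvil (about 4 N); teeth block it the other way until the lever is down.
- pad: Orange rubber pad 36x36 mm on the head's jaw, presses on the cup, gives 1 mm per 15 N. Origin in the jaw, 10 mm behind the pad's face, 48 mm above the desk. The bearing is spoilt when the pad presses the cup with over 42 N; a properly seated cup has felt at least 27 N.
- pad_face (a point): Centre of the pad's pressing face, 48 mm above the desk.
- trigger_spot (a point): Front face of the orange trigger where a finger pushes (moves with it), 89 mm from its pivot, 48 mm up; trigger 20 mm tall, 11 mm thick, free space in front of it. At rest it leans 0.27 rad forward; push it along board -x, towards the handle, to a hard stop after 0.5 rad (44 mm relative to the head, about 36 mm of finger travel). A spring swings it back.
- trigger: Orange trigger; origin at its upright pivot, 15 mm in +y from the bar. The first third of a swing only engages the pawl (2 N), then the head creeps on, up to 8 mm a swing (5 N, with the cup 10 to 15 N); a brake keeps it in 4 mm steps. Let the trigger come fully back between swings. Once the cup is home, F newtons held at the spot give about 1.7 F at the jaw: 17 to 22 N is firm, over 25 N spoils it.
- lever_spot (a point): Middle of the top of the orange release lever's paddle on the head, at rest 82 mm up. Paddle 26 mm wide, 34 mm long in x, ending 15 mm behind this point in a lip that stands 12 mm high. It sinks 7 mm to its stop (about 5 N, up to 10 N when the jaw is loaded). Held down, the head slides both ways; pull it towards board -x against the lip. Let go, it springs up and locks.
- bb_shell: Grey steel bottom-bracket tube, 40 mm diameter, 68 mm long, loose, lying along the bar in two wooden V saddles, axis 48 mm above the desk. Origin: centre of its mouth (the end towards the pad); its own z axis runs along the tube away from the pad. A gap of 2 to 7 mm to the anvil closes when the jaw pushes.
- bearing_cup: Black bearing cup with a steel bearing ring, started in the shell's mouth: flange 40 mm diameter, 4 mm thick (pad-facing front 4 mm in front of its origin). Origin: flange underside centre, 5.5 to 7.5 mm out of the mouth at the start, at the mouth (within 0.7 mm) when home. A tight fit: moves under about 20 N.
- oil_bottle: Bystander: red bottle with white nozzle, 53 mm wide, 152 mm tall, standing off the anvil end of the board. Origin under its centre.
- tape_roll: Bystander: blue tape roll, 65 mm diameter, 19 mm high, lying behind the board. Origin under its centre.
- spare_cup: Bystander: a second bearing cup lying flange down on the desk, 40 mm diameter, 14 mm high. Origin under its centre.
Not all that is in view belongs to the job. What is meant by the bb_shell is not green or pink, and is the smaller of those in its own colour.

How it is judged:
On the way, in this order (a step that is already met when the one before it is completed fails the run):
1. the clamp jaw has pressed the cup home: flange within 0.7 mm of the shell's mouth, with the pad bearing on it with more than 27 N (z of bearing_cup in the frame of bb_shell above -0.0007 m and contact force between pad and bearing_cup above 27 N), for 0.1 s.
2. the head has been slid back to within 12 mm of its rear stop (x of head in the frame of press below -0.068 m), for 0.2 s.
At the end, for the whole second after the job is handed in: The cup is home (flange within 0.7 mm of the shell's mouth), the clamp head rests within 12 mm of its rear stop, and the shell lies at rest along the bar in its two saddles (within 4 mm sideways, 0.06 rad) (z of bearing_cup in the frame of bb_shell above -0.0007 m and x of head in the frame of press below -0.068 m and linear speed of each of head, bb_shell below 0.01 m/s and angle between the z axis of bb_shell and the x axis of press, either way round below 0.06 rad and y of bb_shell in the frame of press between 0.018 and 0.026 m and x of bb_shell in the frame of press above 0.015 m and z of bb_shell in the frame of press below 0.052 m); the robot touches nothing.
It fails at once if the bearing is spoilt: the pad presses the cup with more than 42 N (contact force between pad and bearing_cup above 42 N).
It fails at once if the robot forces the clamp: more than 30 N on the head or what it carries (contact force between any of the fingers, the arm and head above 30 N).
It fails at once if a bystander (oil bottle, tape roll, spare cup) is moved more than 20 mm (distance of any of oil_bottle, tape_roll, spare_cup from where it was at the start of the episode above 0.02 m).
It also fails if it takes over 58 s, if anything falls off the work surface, if the arm or the gripper's body presses on something with over 40 N, if the wrist force passes 120 N, or if a joint passes its speed limit or range.

ROBOT

A 6-joint arm with a two-finger parallel gripper is mounted at the origin on a cart in front of the work surface, level with it; the furniture and walls round the work are solid. World frame = base frame: x ahead of the robot, y to its left, z up, the work surface at z = 0. Lengths are in m, angles in rad, forces in N, time in s.
With the tool pointing down it reaches from about 0.35 to 0.975 m from the base axis. Payload 4.9 kg.
Tool frame: the origin (TCP) lies at the very end of the fingers, on their centre line; the grasp point (between the pads) lies 19 mm behind it (pinch_z is the distance from the TCP to the grasp point, in m); z points along the fingers, y is the line along which they close (so a half turn about z gives the same grasp; the last joint's range is limited). The gripper opens to 85 mm and grips with 20 to 120 N. Pads are 22 mm wide; open, the fingers measure 114 mm over their backs; the gripper's body (76 mm by 85 mm) begins 54 mm behind the grasp point. The pads swing forward as they close: fully open they stand 13 mm farther back than shut.
Start: joints at [-0.119, 0.053, 1.613, -0, 1.476, -0.119], TCP at [0.625, 0, 0.231] pointing down, gripper open.
Joint ranges: [-3.01, 3.01], [-1.01, 2.22], [0.06, 2.58], [-1.02, 4.17], [0.09, 2.62], [-3.14, 3.14]. Speed limits (rad/s): [2.57, 2.57, 3.14, 3.14, 3.14, 3.14].

INTERFACE

Orientations are given as a unit quaternion [w, x, y, z].
In Python, from plant import * gives the robot as it stands. The module is installed in compiled form; this text tells all that it offers.
- The arm moves only by the tool play_rows, never from a script. Its arguments are lists of equal length, an entry for each row: "linear": the shift along the world's x, y, z in m, a list of three; "turn": the turn about the world's z in degrees. A call has 1 to 8 rows; each row shifts and turns the commanded pose from where the row before left it; what a row does not reach is not made up. A row lasts 1/8 s, in which the tool goes at most 62.5 mm and 10.7 degrees, less where a joint would pass 70% of its speed; a pose out of reach is approached as far as the arm can. A call is refused whole if a number of a shift passes 0.0625 or a number of a turn 10.7, either way. A call with a gripper value outside its range is refused whole. "hand" is the finger opening in m, from 0 to 0.0854, set as the call begins (left out, the last holds). The fingers move at their own pace and stop on an object; the grip force is fixed at half the most. Time passes only in rows, so rows that do not move let the fingers close. It gives the time, the measured TCP pose, the force, the opening and the grip force at its end, in the units of the state.
- state(): the state, without advancing time (a new reading comes with each control period).
- grab_frame(name): name is "scene" or "side" or "wrist"; returns the picture (480x640x3 uint8, red, green, blue); there is no depth.
- camera_info(name): a dict with "camera_matrix" (3x3 intrinsics, pixels), "origin" and "attitude" of the camera in the world; the wrist camera has in their place "mount" (4x4, takes a point from camera to tool coordinates, whose origin is the TCP and whose axes are the flange's). Camera axes: x right, y down, z forward; pixel columns grow to the right and rows downward; lengths in m; the calibration is good to about 2 mm. A picture is of the moment at which its call begins: read the wrist's pose just before it. camera_info takes no time and is no camera call.
- job_done(): hands the job in; it is judged then, once.
Trained networks look in the newest picture that a camera, given by its name, has taken for a name from the list of things; names that differ only in an ending like _2 or _b are one class to them, and where a whole thing is asked for, a point or a joint stands for the part that bears it (a point fixed in the world has none). Each returns a list of dicts, best first, with "p" (0 to 1); they miss things now and then, are a little off and sometimes report something else, mostly with a low value. They report only what shows in the picture. A call takes as long as a camera call. They do not tell look-alikes from the thing itself.
- trace(camera, thing): "region" (480x640 bool, what is visible of it) and "location" ([column, row] in pixels, amid what is visible of it).
The state is a dict: "time": time; "joint_pos": joint angles; "joint_vel": joint speeds; "joint_efforts": joint torques, N m; "tool_pos": TCP position; "tool_rot": TCP orientation; "contact_force": force on the tool from outside, world axes, zero at the start; "ft_torque": the same for the moment, N m; "gripper_width": opening from 0.0 (shut) to 1.0 (fully open); "grasp_force": force on a finger pad.
Only numpy, scipy, OpenCV 4.12 (cv2) and the standard library are available. Lean on these libraries where they do the work, as an engineer would, in place of code of your own. Each camera call takes 0.05 s, during which the arm holds its last target. There are 200 camera calls.

## Working session

There is one attempt and no reset: what is moved stays moved. The work goes in short steps, Python scripts to look and compute and a tool call to move; the robot and the scene stay as the last step left them, time stands still between calls to the robot, and variables do not carry over. Pictures are saved under pics/ and viewed, at most 10 in all, crops included, and the job is handed in when it is done.

Besides the shell and the picture viewer there is one more tool, called as a command line: name --pt "numbers of a row" for each row, then --argument value for the rest. play_rows: Moves the arm, as the interface text tells. Its arguments: {"type":"object","properties":{"linear":{"type":"array","items":{"type":"array","items":{"type":"number"}}},"turn":{"type":"array","items":{"type":"number"}},"hand":{"type":"number"}},"required":["linear","turn"]}

```bash
mkdir -p pics; cat > h.py <<'E'
from plant import *
import numpy as np, cv2
from scipy.spatial.transform import Rotation as R
def cam(n):
    c=camera_info(n);K=np.array(c["camera_matrix"])
    if n=="wrist":
        s=state();q=s["tool_rot"];T=np.eye(4);T[:3,:3]=R.from_quat([q[1],q[2],q[3],q[0]]).as_matrix();T[:3,3]=s["tool_pos"]
        M=T@np.array(c["mount"]);return K,M[:3,3],M[:3,:3]
    a=np.array(c["attitude"],float)
    if a.shape!=(3,3): a=R.from_quat([a[1],a[2],a[3],a[0]]).as_matrix()
    return K,np.array(c["origin"]),a
def ray(C,p):
    K,o,A=C;d=A@np.linalg.solve(K,[p[0],p[1],1]);return o,d/np.linalg.norm(d)
def onz(C,p,z):
    o,d=ray(C,p);return o+d*(z-o[2])/d[2]
def proj(C,X):
    K,o,A=C;v=K@(A.T@(np.array(X)-o));return v[:2]/v[2]
def tri(a,b):
    (o1,d1),(o2,d2)=a,b;s=np.linalg.lstsq(np.c_[d1,-d2],o2-o1,rcond=None)[0]
    return (o1+d1*s[0]+o2+d2*s[1])/2,np.linalg.norm(o1+d1*s[0]-o2-d2*s[1])
E
python3 - <<'E'
from h import *
C={}
ims=[]
for n in ["scene","side"]:
    C[n]=cam(n);im=grab_frame(n);cv2.imwrite(f"pics/{n}0.png",im[...,::-1])
    print(n,C[n][1].round(3))
    for t in ["press","head","pad","pad_face","trigger_spot","trigger","lever_spot","bb_shell","bearing_cup","oil_bottle","tape_roll","spare_cup"]:
        print(n,t,[(np.round(d["location"]).tolist(),round(d["p"],2),int(d["region"].sum())) for d in trace(n,t)][:4])
print(state())
E
```

```text
scene [ 0.085 -0.468  0.722]
scene press [([360.0, 265.0], 0.76, 7703)]
scene head [([333.0, 248.0], 0.57, 2654)]
scene pad [([364.0, 240.0], 0.69, 221)]
scene pad_face [([365.0, 236.0], 0.56, 213)]
scene trigger_spot [([333.0, 274.0], 0.51, 307)]
scene trigger [([333.0, 280.0], 0.87, 330)]
scene lever_spot [([317.0, 227.0], 0.62, 335)]
scene bb_shell [([464.0, 229.0], 0.9, 894), ([399.0, 250.0], 0.77, 1057), ([279.0, 190.0], 0.65, 1439), ([209.0, 319.0], 0.65, 2246)]
scene bearing_cup [([209.0, 341.0], 0.78, 742), ([288.0, 208.0], 0.66, 551), ([457.0, 210.0], 0.43, 65)]
scene oil_bottle [([472.0, 283.0], 0.94, 2081)]
scene tape_roll []
scene spare_cup [([333.0, 247.0], 0.68, 2524), ([331.0, 278.0], 0.67, 304), ([388.0, 325.0], 0.62, 451)]
side [0.486 0.981 0.7  ]
side press [([314.0, 241.0], 0.8, 4202)]
side head [([331.0, 237.0], 0.59, 1679)]
side pad []
side pad_face []
side trigger_spot [([348.0, 229.0], 0.76, 270)]
side trigger [([349.0, 228.0], 0.63, 277)]
side lever_spot [([325.0, 234.0], 0.7, 164)]
side bb_shell [([276.0, 304.0], 0.93, 1864), ([432.0, 268.0], 0.83, 1347), ([2
[... 312 characters left out ...]
0e-01,  5.26972790e-02,  1.61287637e+00,  2.04832364e-05,
        1.47599846e+00, -1.19029122e-01]), 'joint_vel': array([ 6.92972893e-05,  1.06705930e-05, -1.32871901e-03,  1.01175234e-03,
       -4.40840664e-04, -1.04366183e-03]), 'joint_efforts': array([-4.32399629e-04, -3.93675363e+01, -3.70455372e+01, -9.31014097e-05,
        3.79596804e-04, -1.08301816e-06]), 'tool_pos': array([6.24992487e-01, 4.66080550e-06, 2.31319396e-01]), 'tool_rot': array([1.77209552e-06, 7.07098524e-01, 7.07115038e-01, 1.43640531e-05]), 'contact_force': array([0.07504507, 0.23844029, 0.45196909]), 'ft_torque': array([-0.02523161,  0.00029053, -0.036196  ]), 'grasp_force': 0.0, 'gripper_width': 1.0033746572607074}
```

View pics/scene0.png

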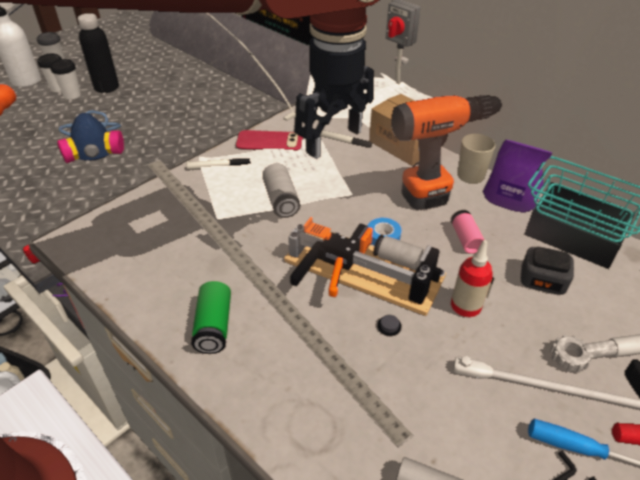

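View pics/side0.png

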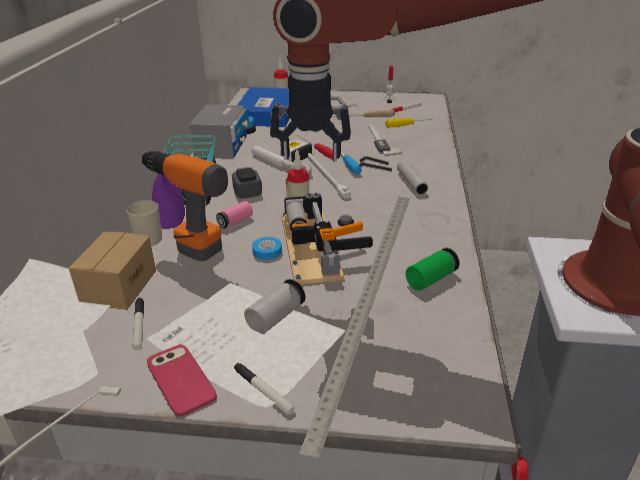

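```bash
python3 - <<'E'
from h import *
S,D=cam("scene"),cam("side")
for n,a,b in [("trigger",(333,277),(349,228)),("lever",(317,227),(325,234)),("shell",(399,250),(296,214)),("bottle",(472,283),(299,178))]:
    X,e=tri(ray(S,a),ray(D,b));print(n,X.round(3),round(e,4))
for n,p in [("A",(284,260)),("B",(428,310)),("spare",(388,325)),("tape",(384,230)),("bottle",(468,312))]: print(n,onz(S,p,0).round(3))
for n,p in [("rear robot",(341,278)),("rear far",(290,282)),("tape",(267,250)),("bottle",(298,212))]: print(n,onz(D,p,0).round(3))
# grey shells sizes
for n,C in (("scene",S),("side",D)):
    im=cv2.imread(f"pics/{n}0.png")
    x,y=(310,200) if n=="scene" else (220,180)
    cv2.imwrite(f"pics/{n}c.png",cv2.resize(im[y:y+130,x:x+170],None,fx=4,fy=4,interpolation=cv2.INTER_CUBIC))
a=cv2.imread("pics/scenec.png");
cv2.imwrite("pics/c.png",a)
E
```

```text
trigger [ 0.554 -0.067  0.05 ] 0.0026
lever [0.598 0.011 0.081] 0.0013
shell [ 0.677 -0.109  0.053] 0.0038
bottle [ 0.687 -0.247  0.071] 0.0121
A [ 0.557  0.055 -0.   ]
B [ 0.641 -0.202  0.   ]
spare [ 0.57  -0.173 -0.   ]
tape [ 0.745 -0.027  0.   ]
bottle [ 0.683 -0.253  0.   ]
rear robot [0.562 0.048 0.   ]
rear far [0.664 0.072 0.   ]
tape [ 0.734 -0.038  0.   ]
bottle [ 0.691 -0.211  0.   ]
```

View pics/c.png

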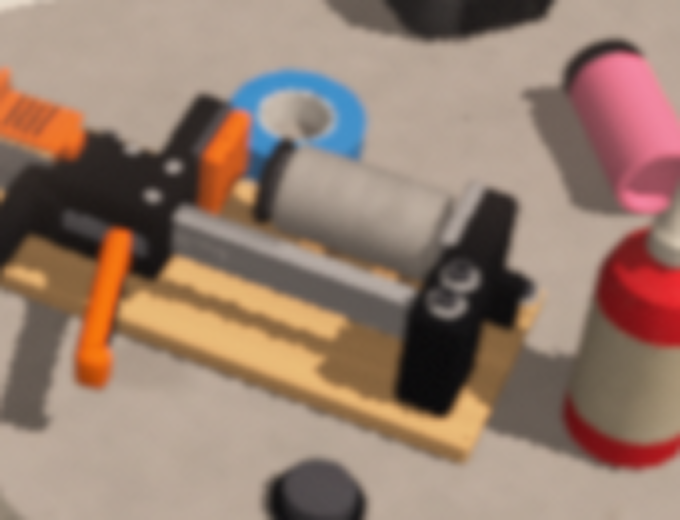

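```bash
python3 - <<'E'
from h import *
C=cam("wrist");im=grab_frame("wrist");cv2.imwrite("pics/w0.png",im[...,::-1])
print(C[1].round(3),C[2].round(2).tolist())
c=np.array([.647,-.058]);x=np.array([.31,-.951]);y=np.array([.951,.31])
for n,(a,b,z) in dict(A=(-.135,-.051,0),B=(.135,-.051,0),D=(-.135,.051,0)).items(): print(n,proj(C,[*(c+a*x+b*y),z]).round())
E
```

```text
[0.623 0.074 0.374] [[1.0, 0.0, 0.0], [0.0, -0.96, -0.29], [-0.0, 0.29, -0.96]]
A [247. 145.]
B [331. 373.]
D [349. 111.]
```

View pics/w0.png

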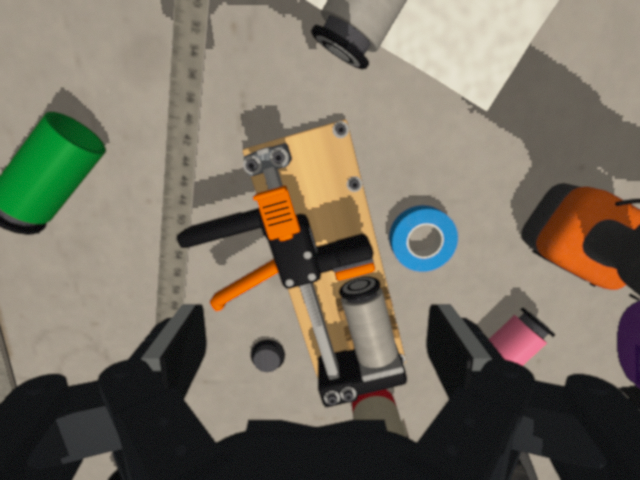

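```bash
cat > fit.py <<'E'
from h import *
from scipy.optimize import least_squares
def bx(p):
    a=p[2];return np.array([np.cos(a),np.sin(a)]),np.array([-np.sin(a),np.cos(a)])
def W(p,X):
    u,v=bx(p);return np.array([*(p[:2]+X[0]*u+X[1]*v),X[2]])
def B(p,w):
    u,v=bx(p);d=np.array(w[:2])-p[:2];return np.array([d@u,d@v,w[2]])
E
python3 - <<'E'
from fit import *
C=cam("wrist")
def r(p):
    e=[proj(C,W(p,(-.135,-.051,.012)))-(244,151),proj(C,W(p,(-.135,.051,.012)))-(348,123)]
    for q,z in (((312,292),.059),((333,373),.059)): e.append([B(p,onz(C,q,z))[1]*2000+50])
    e.append(proj(C,W(p,(p[3]-.037,-.098,.048)))-(180,238))
    return np.concatenate(e)
s=least_squares(r,[.647,-.058,-1.256,-.06]);p=s.x;print(p.round(4),r(p).round(1))
np.save("p.npy",p)
for n,q,z in [("lever lip",(272,193),.088),("lever L",(259,197),.082),("lever R",(286,191),.082),("lever front",(290,240),.082),("trig tip",(214,303),.048),("trig front",(222,309),.048),("pad face top",(355,276),.066),("cup front top",(361,281),.068),("anvil face", (365,377),.068),("oil",(375,395),.0),("spare",(267,352),.014)]:
    w=onz(C,q,z);print(n,w.round(3),B(p,w).round(4))
for t in ["trigger_spot","lever_spot","pad_face","bb_shell","bearing_cup"]: 
    print(t,[(np.round(d["location"]).tolist(),round(d["p"],2),int(d["region"].sum())) for d in trace("wrist",t)][:4])
u,v=bx(p);print(u,v)
E
```

```text
[ 0.6394 -0.0681 -1.2719 -0.0476] [-5.   4.3 -4.4 -1.2  9.7 -2.4 21.6 -8.9]
lever lip [0.59  0.024 0.088] [-0.1023 -0.0206  0.088 ]
lever L [0.579 0.019 0.082] [-0.1015 -0.0323  0.082 ]
lever R [0.6   0.024 0.082] [-0.0997 -0.0107  0.082 ]
lever front [ 0.602 -0.016  0.082] [-0.061  -0.0202  0.082 ]
trig tip [ 0.526 -0.089  0.048] [-0.0134 -0.1143  0.048 ]
trig front [ 0.533 -0.095  0.048] [-0.0053 -0.1093  0.048 ]
pad face top [ 0.657 -0.054  0.066] [-0.0084  0.0215  0.066 ]
cup front top [ 0.663 -0.058  0.068] [-0.0032  0.0253  0.068 ]
anvil face [ 0.67  -0.156  0.068] [0.0935 0.0032 0.068 ]
oil [ 0.693 -0.233  0.   ] [0.1731 0.0029 0.    ]
spare [ 0.57  -0.165  0.014] [ 0.0721 -0.0952  0.014 ]
trigger_spot [([244.0, 284.0], 0.98, 1084)]
lever_spot [([275.0, 211.0], 0.57, 1681), ([355.0, 271.0], 0.35, 395)]
pad_face [([355.0, 271.0], 0.83, 376), ([369.0, 322.0], 0.52, 3593), ([274.0, 212.0], 0.27, 1605)]
bb_shell [([46.0, 171.0], 0.82, 8058), ([368.0, 322.0], 0.75, 3651), ([358.0, 27.0], 0.69, 4099), ([522.0, 336.0], 0.57, 2061)]
bearing_cup [([17.0, 225.0], 0.87, 607), ([532.0, 323.0], 0.82, 472), ([345.0, 41.0], 0.78, 1890), ([357.0, 289.0], 0.59, 877)]
[ 0.29448281 -0.95565678] [0.95565678 0.29448281]
```

```bash
python3 - <<'E'
from fit import *
C=cam("wrist")
def r(p):
    e=[proj(C,W(p,(-.135,-.051,.012)))-(244,151),proj(C,W(p,(-.135,.051,.012)))-(348,123)]
    for q,z in (((312,292),.059),((333,373),.059)): e.append([B(p,onz(C,q,z))[1]*2000+50])
    e.append(proj(C,W(p,(p[3]-.037,-.123,.048)))-(180,238))
    e.append([(B(p,onz(C,(365,377),.068))[0]-.095)*1000])
    return np.concatenate(e)
s=least_squares(r,[.647,-.058,-1.256,-.06]);p=s.x;print(p.round(4),r(p).round(1))
np.save("p.npy",p)
for n,q,z in [("lever lip",(272,193),.088),("lever L",(259,197),.082),("lever R",(286,191),.082),("lever front",(290,240),.082),("lever",(275,211),.082),("trig tip",(214,303),.048),("trig front",(222,309),.048),("trig mid front",(250,289),.058),("pad face top",(355,276),.066),("cup front top",(361,281),.068),("anvil face", (365,377),.068),("spare",(267,352),.014)]:
    w=onz(C,q,z);print(n,w.round(3),B(p,w).round(4))
u,v=bx(p);print(u,v,"head",p[3])
E
```

```text
[ 0.6415 -0.0669 -1.2988 -0.042 ] [ 0.4  0.5  2.2 -2.1  4.8 -2.4  1.3 -0.5 -1.1]
lever lip [0.59  0.024 0.088] [-0.1011 -0.0257  0.088 ]
lever L [0.579 0.019 0.082] [-0.1    -0.0374  0.082 ]
lever R [0.6   0.024 0.082] [-0.0989 -0.0157  0.082 ]
lever front [ 0.602 -0.016  0.082] [-0.0599 -0.0242  0.082 ]
lever [0.591 0.008 0.082] [-0.086  -0.0287  0.082 ]
trig tip [ 0.526 -0.089  0.048] [-0.0098 -0.117   0.048 ]
trig front [ 0.533 -0.095  0.048] [-0.0018 -0.1118  0.048 ]
trig mid front [ 0.563 -0.07   0.058] [-0.0183 -0.0763  0.058 ]
pad face top [ 0.657 -0.054  0.066] [-0.0085  0.0189  0.066 ]
cup front top [ 0.663 -0.058  0.068] [-0.0033  0.0228  0.068 ]
anvil face [ 0.67  -0.156  0.068] [0.0939 0.0033 0.068 ]
spare [ 0.57  -0.165  0.014] [ 0.0751 -0.0956  0.014 ]
[ 0.26869585 -0.96322507] [0.96322507 0.26869585] head -0.04199318133509168
```

play_rows --pt "-0.009 -0.014 -0.0125" --pt "-0.009 -0.014 -0.0125" --pt "-0.009 -0.014 -0.0125" --pt "-0.009 -0.014 -0.0125" --pt "-0.009 -0.014 -0.0125" --pt "-0.009 -0.014 -0.0125" --pt "-0.009 -0.014 -0.0125" --pt "-0.009 -0.014 -0.0125" --turn '[2, 2, 2, 2, 2, 2, 2, 1.6]' --hand 0

```text
time: 2.6
tool_pos: [0.5527, -0.1124, 0.131]
tool_rot: [0.0, 0.604, 0.797, 0.0]
contact_force: [-0.1, -0.2, 0.2]
gripper_width: -0.001
grasp_force: 0.0
```

play_rows --pt "0 0 -0.01" --pt "0 0 -0.01" --pt "0 0 -0.01" --pt "0 0 0" --pt "0 0 0" --turn '[0, 0, 0, 0, 0]'

```text
time: 3.22
tool_pos: [0.5533, -0.1118, 0.1016]
tool_rot: [0.0, 0.604, 0.797, 0.0]
contact_force: [0.2, -0.0, -0.6]
gripper_width: 0.001
grasp_force: 0.0
```

```bash
python3 - <<'E'
from fit import *
p=np.load("p.npy");C=cam("wrist");im=grab_frame("wrist")
print(B(p,state()["tool_pos"]),state()["contact_force"])
im=im[...,::-1].copy()
for X in [(-.008,-.096,.048),(-.135,-.051,.012),(.135,-.051,.012),(.075,-.0956,.014)]:
    q=proj(C,W(p,X));print(X,q.round());cv2.circle(im,tuple(int(t) for t in q),3,(255,0,255),1)
cv2.imwrite("pics/w1.png",im)
E
```

```text
[ 0.01967775 -0.09694117  0.10180992] [ 0.24137452 -0.55208461  0.35256745]
(-0.008, -0.096, 0.048) [321. 216.]
(-0.135, -0.051, 0.012) [407. -35.]
(0.135, -0.051, 0.012) [381. 394.]
(0.075, -0.0956, 0.014) [321. 323.]
```

View pics/w1.png

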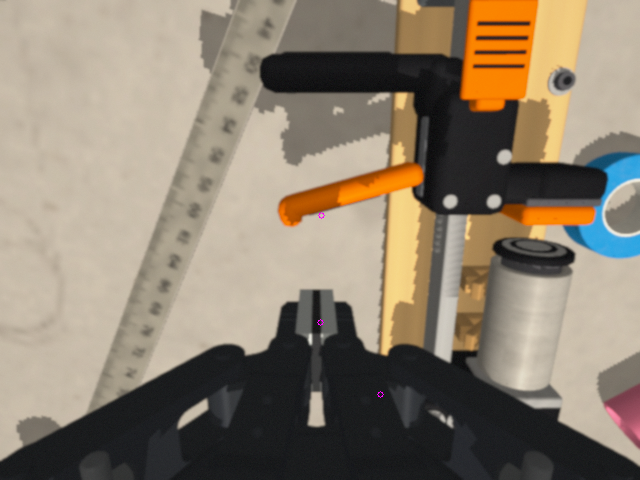

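play_rows --pt "0 0 -0.013" --pt "0 0 -0.013" --pt "0 0 -0.013" --pt "0 0 -0.013" --pt "0 0 -0.013" --pt "0 0 0" --pt "-0.002 0.0072 0" --pt "-0.002 0.0072 0" --turn '[0, 0, 0, 0, 0, 0, 0, 0]'

```text
time: 4.28
tool_pos: [0.5494, -0.0973, 0.037]
tool_rot: [0.001, 0.605, 0.797, 0.0]
contact_force: [0.0, -0.9, 0.2]
gripper_width: -0.003
grasp_force: 0.4
```

play_rows --pt "-0.0006 0.0022 0" --pt "-0.0006 0.0022 0" --pt "0 0 0" --turn '[0, 0, 0]'

```text
time: 4.65
tool_pos: [0.548, -0.0931, 0.0366]
tool_rot: [0.0, 0.605, 0.797, 0.0]
contact_force: [0.8, -0.5, 0.4]
gripper_width: 0.002
grasp_force: 0.3
```

play_rows --pt "-0.0006 0.0022 0" --pt "-0.0006 0.0022 0" --pt "0 0 0" --turn '[0, 0, 0]'

```text
time: 5.03
tool_pos: [0.5465, -0.0887, 0.0362]
tool_rot: [-0.0, 0.605, 0.797, -0.0]
contact_force: [-0.9, -1.4, 0.0]
gripper_width: -0.002
grasp_force: 0.4
```

play_rows --pt "-0.0009 0.0034 0" --pt "-0.0009 0.0034 0" --pt "-0.0009 0.0034 0" --pt "-0.0009 0.0034 0" --turn '[0, 0, 0, 0]'

```text
time: 5.52
tool_pos: [0.5425, -0.0759, 0.0362]
tool_rot: [0.0, 0.604, 0.797, -0.001]
contact_force: [-1.8, -5.1, -0.5]
gripper_width: 0.008
grasp_force: 2.5
```

play_rows --pt "-0.0009 0.0034 0" --pt "-0.0009 0.0034 0" --pt "-0.0009 0.0034 0" --turn '[0, 0, 0]'

```text
time: 5.9
tool_pos: [0.5396, -0.0662, 0.0362]
tool_rot: [0.0, 0.604, 0.797, -0.002]
contact_force: [-2.7, -7.3, -0.6]
gripper_width: -0.001
grasp_force: 3.5
```

play_rows --pt "-0.0009 0.0034 0" --pt "-0.0005 0.0017 0" --turn '[0, 0]'

```text
time: 6.15
tool_pos: [0.5388, -0.0614, 0.0363]
tool_rot: [0.001, 0.604, 0.797, -0.001]
contact_force: [0.2, -8.5, -1.4]
gripper_width: 0.001
grasp_force: 4.0
```

play_rows --pt "-0.0006 0.0022 0" --pt "-0.0003 0.0012 0" --turn '[0, 0]'

```text
time: 6.4
tool_pos: [0.5385, -0.0586, 0.0363]
tool_rot: [0.002, 0.604, 0.797, -0.001]
contact_force: [1.8, -11.7, -4.6]
gripper_width: -0.0
grasp_force: 5.8
```

play_rows --pt "-0.0003 0.0012 0" --pt "-0.0003 0.0012 0" --turn '[0, 0]'

```text
time: 6.65
tool_pos: [0.5385, -0.058, 0.0365]
tool_rot: [0.004, 0.604, 0.797, -0.003]
contact_force: [3.2, -18.0, -6.6]
gripper_width: -0.004
grasp_force: 9.0
```

play_rows --pt "0.0027 -0.0096 0" --pt "0.0027 -0.0096 0" --pt "0.0027 -0.0096 0" --pt "0.0027 -0.0096 0" --pt "0.0027 -0.0096 0" --pt "0 0 0" --pt "0 0 0" --turn '[0, 0, 0, 0, 0, 0, 0]'

```text
time: 7.52
tool_pos: [0.5508, -0.1021, 0.0363]
tool_rot: [-0.0, 0.605, 0.797, -0.0]
contact_force: [0.5, 0.5, -0.5]
gripper_width: -0.004
grasp_force: 0.3
```

```bash
python3 - <<'E'
from fit import *
p=np.load("p.npy");C=cam("wrist");im=grab_frame("wrist")
print(B(p,state()["tool_pos"]),state()["contact_force"])
cv2.imwrite("pics/w2.png",im[...,::-1])
for t in ["pad_face","pad","bearing_cup","bb_shell","trigger"]:
    print(t,[(B(p,onz(C,d["location"],.06)).round(4),np.round(d["location"]),round(d["p"],2)) for d in trace("wrist",t)][:4])
E
```

```text
[ 0.00934358 -0.09684911  0.03629059] [ 0.93499375 -0.3343449   0.89600893]
pad_face [(array([-0.0196, -0.0827,  0.06  ]), array([363., 265.]), 0.6)]
pad [(array([-0.004 ,  0.0064,  0.06  ]), array([618., 307.]), 0.86)]
bearing_cup [(array([0.0081, 0.0042, 0.06  ]), array([604., 338.]), 0.75)]
bb_shell [(array([0.0267, 0.0054, 0.06  ]), array([596., 382.]), 0.98)]
trigger [(array([-0.021 , -0.0843,  0.06  ]), array([359., 261.]), 0.92)]
```

View pics/w2.png

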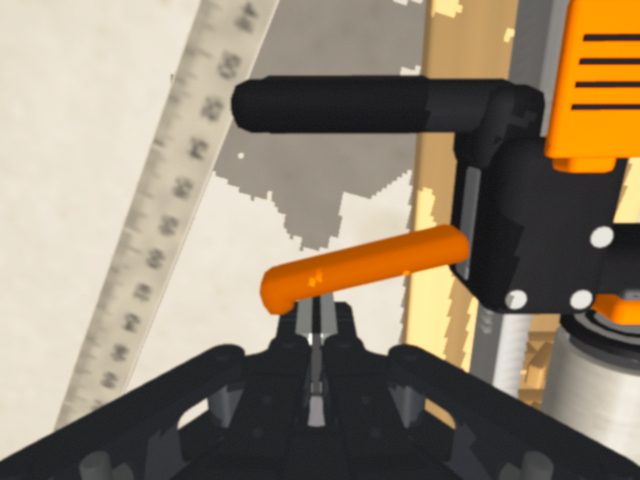

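play_rows --pt "-0.0011 0.0039 0" --pt "-0.0011 0.0039 0" --pt "-0.0011 0.0039 0" --pt "-0.0011 0.0039 0" --pt "-0.0011 0.0039 0" --pt "-0.0011 0.0039 0" --turn '[0, 0, 0, 0, 0, 0]'

```text
time: 8.57
tool_pos: [0.5436, -0.0798, 0.0362]
tool_rot: [0.0, 0.604, 0.797, -0.002]
contact_force: [-1.9, -7.0, 0.4]
gripper_width: -0.003
grasp_force: 3.2
```

play_rows --pt "-0.0009 0.0034 0" --pt "-0.0009 0.0034 0" --pt "-0.0005 0.0017 0" --turn '[0, 0, 0]'

```text
time: 8.95
tool_pos: [0.5416, -0.0715, 0.0362]
tool_rot: [0.001, 0.604, 0.797, -0.002]
contact_force: [-0.9, -7.5, -0.6]
gripper_width: 0.0
grasp_force: 3.6
```

play_rows --pt "-0.0005 0.0019 0" --pt "-0.0005 0.0019 0" --turn '[0, 0]'

```text
time: 9.2
tool_pos: [0.541, -0.0677, 0.0363]
tool_rot: [0.001, 0.605, 0.797, -0.001]
contact_force: [0.4, -3.2, -1.7]
gripper_width: 0.001
grasp_force: 1.9
```

play_rows --pt "-0.0004 0.0015 0" --pt "-0.0003 0.0012 0" --turn '[0, 0]'

```text
time: 9.45
tool_pos: [0.5409, -0.0662, 0.0364]
tool_rot: [0.003, 0.604, 0.797, -0.002]
contact_force: [2.4, -12.9, -5.5]
gripper_width: -0.004
grasp_force: 6.5
```

play_rows --pt "-0.0003 0.0012 0" --pt "-0.0003 0.0012 0" --turn '[0, 0]'

```text
time: 9.7
tool_pos: [0.5409, -0.0657, 0.0365]
tool_rot: [0.004, 0.604, 0.797, -0.003]
contact_force: [3.3, -19.8, -8.3]
gripper_width: -0.001
grasp_force: 9.7
```

play_rows --pt "0.0029 -0.0104 0" --pt "0.0029 -0.0104 0" --pt "0.0029 -0.0104 0" --pt "0.0029 -0.0104 0" --pt "0.0029 -0.0104 0" --pt "0 0 0" --pt "0 0 0" --turn '[0, 0, 0, 0, 0, 0, 0]'

```text
time: 10.58
tool_pos: [0.554, -0.1133, 0.0362]
tool_rot: [-0.0, 0.605, 0.797, -0.0]
contact_force: [-0.1, -0.4, 0.6]
gripper_width: 0.003
grasp_force: 0.3
```

```bash
python3 - <<'E'
from fit import *
p=np.load("p.npy");C=cam("wrist");im=grab_frame("wrist")
print(B(p,state()["tool_pos"]),state()["contact_force"])
cv2.imwrite("pics/w3.png",im[...,::-1])
for t in ["pad","bearing_cup","bb_shell","trigger"]:
    print(t,[(B(p,onz(C,d["location"],.06)).round(4),np.round(d["location"]),round(d["p"],2)) for d in trace("wrist",t)][:4])
I=grab_frame("side");cv2.imwrite("pics/s3.png",cv2.resize(I[180:290,240:390,::-1],None,fx=5,fy=5,interpolation=cv2.INTER_CUBIC))
E
```

```text
[ 0.02106354 -0.09677941  0.03621257] [ 0.23893399 -0.80940138  0.2227286 ]
pad [(array([0.0051, 0.0064, 0.06  ]), array([620., 301.]), 0.73), (array([-0.0443, -0.0381,  0.06  ]), array([512., 154.]), 0.35)]
bearing_cup [(array([0.0117, 0.0028, 0.06  ]), array([605., 318.]), 0.71)]
bb_shell [(array([0.0366, 0.0052, 0.06  ]), array([596., 378.]), 0.87)]
trigger [(array([-0.0106, -0.084 ,  0.06  ]), array([360., 258.]), 0.8)]
```

View pics/w3.png

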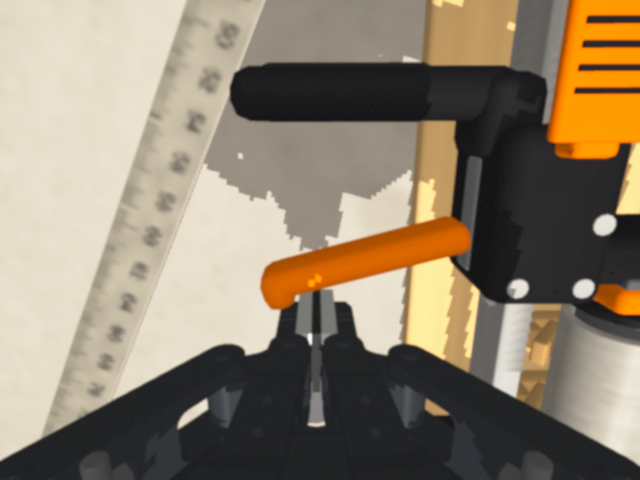

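play_rows --pt "-0.0011 0.0039 0" --pt "-0.0011 0.0039 0" --pt "-0.0011 0.0039 0" --pt "-0.0011 0.0039 0" --pt "-0.0011 0.0039 0" --pt "-0.0011 0.0039 0" --turn '[0, 0, 0, 0, 0, 0]'

```text
time: 11.62
tool_pos: [0.547, -0.0909, 0.0363]
tool_rot: [0.0, 0.604, 0.797, -0.002]
contact_force: [-3.6, -8.0, 0.8]
gripper_width: 0.001
grasp_force: 3.3
```

play_rows --pt "-0.0007 0.0025 0" --pt "-0.0007 0.0025 0" --pt "-0.0007 0.0025 0" --turn '[0, 0, 0]'

```text
time: 12.0
tool_pos: [0.5447, -0.0847, 0.0363]
tool_rot: [0.001, 0.604, 0.797, -0.003]
contact_force: [-2.9, -7.6, 0.9]
gripper_width: 0.001
grasp_force: 3.9
```

play_rows --pt "-0.0007 0.0025 0" --pt "-0.0005 0.0017 0" --turn '[0, 0]'

```text
time: 12.25
tool_pos: [0.5437, -0.0803, 0.0363]
tool_rot: [0.001, 0.604, 0.797, -0.002]
contact_force: [-2.4, -9.1, 0.2]
gripper_width: -0.001
grasp_force: 4.7
```

play_rows --pt "-0.0005 0.0019 0" --pt "-0.0005 0.0019 0" --turn '[0, 0]'

```text
time: 12.5
tool_pos: [0.5431, -0.0771, 0.0363]
tool_rot: [0.002, 0.604, 0.797, -0.002]
contact_force: [-0.0, -12.8, -2.1]
gripper_width: -0.007
grasp_force: 6.2
```

play_rows --pt "-0.0004 0.0015 0" --pt "-0.0003 0.0012 0" --turn '[0, 0]'

```text
time: 12.75
tool_pos: [0.5428, -0.0753, 0.0364]
tool_rot: [0.003, 0.604, 0.797, -0.003]
contact_force: [1.4, -16.0, -3.8]
gripper_width: 0.001
grasp_force: 7.8
```

play_rows --pt "-0.0003 0.0012 0" --pt "-0.0003 0.001 0" --turn '[0, 0]'

```text
time: 13.0
tool_pos: [0.5427, -0.0736, 0.0365]
tool_rot: [0.004, 0.604, 0.797, -0.003]
contact_force: [2.6, -17.9, -4.8]
gripper_width: 0.002
grasp_force: 8.8
```

play_rows --pt "0.0029 -0.0104 0" --pt "0.0029 -0.0104 0" --pt "0.0029 -0.0104 0" --pt "0.0029 -0.0104 0" --pt "0.0029 -0.0104 0" --pt "0 0 0" --pt "0 0 0" --turn '[0, 0, 0, 0, 0, 0, 0]'

```text
time: 13.88
tool_pos: [0.5562, -0.1213, 0.0361]
tool_rot: [-0.0, 0.605, 0.797, -0.0]
contact_force: [0.1, -0.4, -0.1]
gripper_width: 0.0
grasp_force: 0.0
```

```bash
python3 - <<'E'
from fit import *
p=np.load("p.npy");C=cam("wrist");im=grab_frame("wrist")
print(B(p,state()["tool_pos"]),state()["contact_force"])
for t in ["pad","bearing_cup","bb_shell","trigger"]:
    print(t,[(B(p,onz(C,d["location"],.06)).round(4),np.round(d["location"]),round(d["p"],2)) for d in trace("wrist",t)][:4])
I=grab_frame("scene");cv2.imwrite("pics/s4.png",cv2.resize(I[200:320,290:450,::-1],None,fx=5,fy=5,interpolation=cv2.INTER_CUBIC))
E
```

```text
[ 0.02934026 -0.09677577  0.03608855] [ 0.03210736  0.34266474 -1.07935141]
pad [(array([0.0077, 0.0055, 0.06  ]), array([621., 286.]), 0.98), (array([-0.0322, -0.0427,  0.06  ]), array([496., 167.]), 0.39)]
bearing_cup []
bb_shell [(array([0.0422, 0.0045, 0.06  ]), array([596., 372.]), 0.73)]
trigger [(array([-0.0063, -0.0837,  0.06  ]), array([361., 246.]), 0.97)]
```

View pics/s4.png

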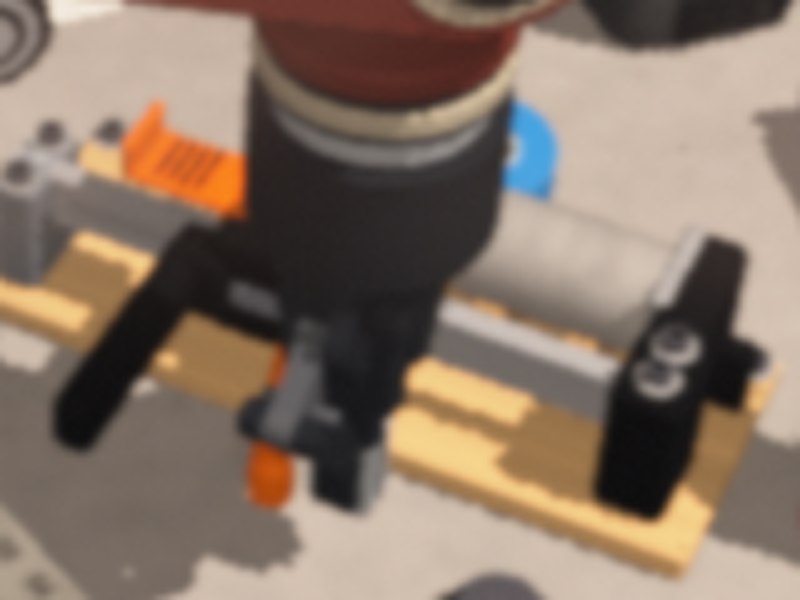

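play_rows --pt "-0.0011 0.0039 0" --pt "-0.0011 0.0039 0" --pt "-0.0011 0.0039 0" --pt "-0.0011 0.0039 0" --pt "-0.0011 0.0039 0" --pt "-0.0011 0.0039 0" --turn '[0, 0, 0, 0, 0, 0]'

```text
time: 14.92
tool_pos: [0.5497, -0.0983, 0.0363]
tool_rot: [0.0, 0.604, 0.797, -0.001]
contact_force: [-0.9, -4.8, 0.3]
gripper_width: -0.004
grasp_force: 2.2
```

play_rows --pt "-0.0006 0.0022 0" --pt "-0.0006 0.0022 0" --pt "-0.0006 0.0022 0" --turn '[0, 0, 0]'

```text
time: 15.3
tool_pos: [0.5475, -0.0927, 0.0363]
tool_rot: [0.0, 0.604, 0.797, -0.001]
contact_force: [-1.8, -6.9, 0.5]
gripper_width: -0.002
grasp_force: 2.7
```

play_rows --pt "-0.0005 0.0017 0" --pt "-0.0005 0.0017 0" --turn '[0, 0]'

```text
time: 15.55
tool_pos: [0.5467, -0.09, 0.0363]
tool_rot: [0.001, 0.604, 0.797, -0.002]
contact_force: [-2.7, -10.3, -0.8]
gripper_width: -0.004
grasp_force: 4.6
```

play_rows --pt "-0.0005 0.0017 0" --pt "-0.0005 0.0017 0" --turn '[0, 0]'

```text
time: 15.8
tool_pos: [0.5459, -0.0876, 0.0364]
tool_rot: [0.002, 0.604, 0.797, -0.003]
contact_force: [-1.0, -11.9, -2.0]
gripper_width: -0.002
grasp_force: 6.0
```

play_rows --pt "-0.0004 0.0014 0" --pt "-0.0003 0.001 0" --turn '[0, 0]'

```text
time: 16.05
tool_pos: [0.5454, -0.0857, 0.0364]
tool_rot: [0.002, 0.604, 0.797, -0.003]
contact_force: [-0.7, -14.7, -3.0]
gripper_width: -0.002
grasp_force: 7.2
```

play_rows --pt "-0.0003 0.001 0" --pt "-0.0003 0.001 0" --turn '[0, 0]'

```text
time: 16.3
tool_pos: [0.545, -0.0842, 0.0364]
tool_rot: [0.003, 0.604, 0.797, -0.003]
contact_force: [0.7, -15.3, -2.8]
gripper_width: -0.002
grasp_force: 7.6
```

play_rows --pt "-0.0003 0.0012 0" --pt "-0.0003 0.0012 0" --turn '[0, 0]'

```text
time: 16.55
tool_pos: [0.5446, -0.082, 0.0365]
tool_rot: [0.003, 0.604, 0.797, -0.003]
contact_force: [0.7, -16.0, -3.6]
gripper_width: 0.001
grasp_force: 8.0
```

play_rows --pt "-0.0003 0.0012 0" --pt "-0.0003 0.001 0" --turn '[0, 0]'

```text
time: 16.8
tool_pos: [0.5443, -0.0799, 0.0365]
tool_rot: [0.004, 0.604, 0.797, -0.003]
contact_force: [2.4, -16.3, -4.9]
gripper_width: 0.004
grasp_force: 8.2
```

play_rows --pt "-0.0002 0.0008 0" --pt "-0.0002 0.0008 0" --turn '[0, 0]'

```text
time: 17.05
tool_pos: [0.5442, -0.0783, 0.0365]
tool_rot: [0.004, 0.605, 0.797, -0.003]
contact_force: [3.0, -15.8, -5.1]
gripper_width: -0.003
grasp_force: 8.0
```

play_rows --pt "-0.0002 0.0008 0" --pt "-0.0002 0.0006 0" --turn '[0, 0]'

```text
time: 17.3
tool_pos: [0.5441, -0.0774, 0.0366]
tool_rot: [0.005, 0.604, 0.797, -0.003]
contact_force: [3.0, -18.6, -6.8]
gripper_width: -0.003
grasp_force: 9.4
```

play_rows --pt "0.0029 -0.0104 0" --pt "0.0029 -0.0104 0" --pt "0.0029 -0.0104 0" --pt "0.0029 -0.0104 0" --pt "0.0029 -0.0104 0" --pt "0 0 0" --pt "0 0 0" --turn '[0, 0, 0, 0, 0, 0, 0]'

```text
time: 18.18
tool_pos: [0.557, -0.1245, 0.0361]
tool_rot: [-0.0, 0.605, 0.797, -0.0]
contact_force: [-0.4, -0.2, 0.4]
gripper_width: 0.001
grasp_force: 0.0
```

```bash
python3 - <<'E'
from fit import *
p=np.load("p.npy");C=cam("wrist");im=grab_frame("wrist")
print(B(p,state()["tool_pos"]),state()["contact_force"])
for t in ["pad","bearing_cup","bb_shell","trigger"]:
    print(t,[(B(p,onz(C,d["location"],.06)).round(4),np.round(d["location"]),round(d["p"],2)) for d in trace("wrist",t)][:4])
cv2.imwrite("pics/w5.png",im[...,::-1])
E
```

```text
[ 0.03265016 -0.09687608  0.03610524] [ 0.10697143  0.24671517 -0.15400353]
pad [(array([0.0179, 0.0019, 0.06  ]), array([606., 304.]), 0.72), (array([0.0118, 0.0056, 0.06  ]), array([621., 288.]), 0.6)]
bearing_cup [(array([0.0184, 0.0018, 0.06  ]), array([606., 305.]), 0.58), (array([-0.0291, -0.0429,  0.06  ]), array([496., 166.]), 0.16)]
bb_shell [(array([0.0451, 0.0048, 0.06  ]), array([598., 371.]), 0.9), (array([0.0134, 0.006 , 0.06  ]), array([621., 292.]), 0.54)]
trigger [(array([-0.0026, -0.0833,  0.06  ]), array([362., 247.]), 0.89)]
```

View pics/w5.png

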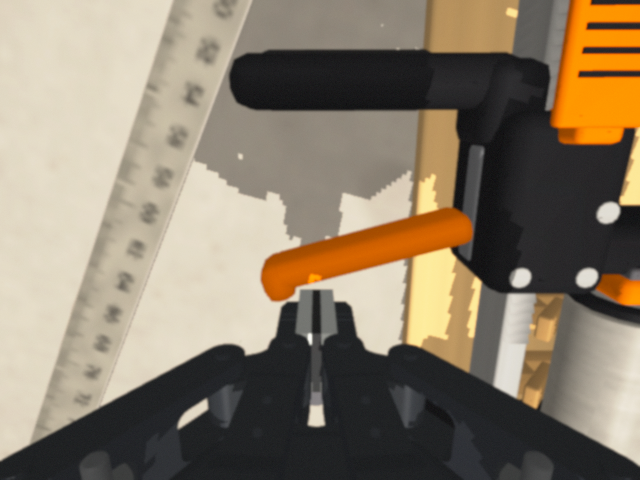

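play_rows --pt "-0.0011 0.0039 0" --pt "-0.0011 0.0039 0" --pt "-0.0011 0.0039 0" --pt "-0.0011 0.0039 0" --pt "-0.0011 0.0039 0" --pt "-0.0011 0.0039 0" --pt "-0.0006 0.0022 0" --turn '[0, 0, 0, 0, 0, 0, 0]'

```text
time: 19.3
tool_pos: [0.5497, -0.0999, 0.0363]
tool_rot: [0.0, 0.604, 0.797, -0.001]
contact_force: [-2.1, -6.1, -0.4]
gripper_width: -0.003
grasp_force: 2.4
```

play_rows --pt "-0.0005 0.0019 0" --pt "-0.0005 0.0019 0" --turn '[0, 0]'

```text
time: 19.55
tool_pos: [0.5485, -0.0964, 0.0363]
tool_rot: [0.0, 0.604, 0.797, -0.002]
contact_force: [-2.5, -6.2, 1.0]
gripper_width: 0.0
grasp_force: 2.8
```

play_rows --pt "-0.0004 0.0014 0" --pt "-0.0004 0.0014 0" --turn '[0, 0]'

```text
time: 19.8
tool_pos: [0.5478, -0.0942, 0.0363]
tool_rot: [0.001, 0.604, 0.797, -0.002]
contact_force: [-1.9, -8.6, -0.5]
gripper_width: -0.0
grasp_force: 4.1
```

play_rows --pt "-0.0003 0.001 0" --pt "-0.0003 0.001 0" --turn '[0, 0]'

```text
time: 20.05
tool_pos: [0.5474, -0.093, 0.0363]
tool_rot: [0.001, 0.604, 0.797, -0.002]
contact_force: [-1.0, -10.7, -2.1]
gripper_width: 0.005
grasp_force: 5.3
```

play_rows --pt "-0.0003 0.001 0" --pt "-0.0003 0.001 0" --turn '[0, 0]'

```text
time: 20.3
tool_pos: [0.5469, -0.0914, 0.0363]
tool_rot: [0.002, 0.604, 0.797, -0.002]
contact_force: [-1.7, -12.3, -2.0]
gripper_width: 0.003
grasp_force: 5.8
```

play_rows --pt "-0.0003 0.001 0" --pt "-0.0003 0.001 0" --turn '[0, 0]'

```text
time: 20.55
tool_pos: [0.5464, -0.0898, 0.0364]
tool_rot: [0.002, 0.604, 0.797, -0.003]
contact_force: [-1.2, -13.0, -2.5]
gripper_width: -0.001
grasp_force: 6.9
```

play_rows --pt "-0.0003 0.001 0" --pt "-0.0003 0.001 0" --turn '[0, 0]'

```text
time: 20.8
tool_pos: [0.5461, -0.0883, 0.0364]
tool_rot: [0.003, 0.604, 0.797, -0.003]
contact_force: [0.9, -15.7, -4.0]
gripper_width: 0.0
grasp_force: 7.6
```

play_rows --pt "-0.0003 0.001 0" --pt "0 0 0" --turn '[0, 0]'

```text
time: 21.05
tool_pos: [0.5459, -0.0875, 0.0364]
tool_rot: [0.003, 0.604, 0.797, -0.003]
contact_force: [0.9, -16.3, -3.8]
gripper_width: -0.003
grasp_force: 7.7
```

play_rows --pt "-0.0003 0.001 0" --pt "0 0 0" --turn '[0, 0]'

```text
time: 21.3
tool_pos: [0.5458, -0.0868, 0.0365]
tool_rot: [0.003, 0.604, 0.797, -0.003]
contact_force: [0.8, -16.0, -4.3]
gripper_width: -0.0
grasp_force: 8.3
```

play_rows --pt "-0.0003 0.001 0" --pt "0 0 0" --turn '[0, 0]'

```text
time: 21.55
tool_pos: [0.5457, -0.0862, 0.0365]
tool_rot: [0.004, 0.604, 0.797, -0.003]
contact_force: [1.3, -17.5, -5.0]
gripper_width: 0.003
grasp_force: 8.9
```

play_rows --pt "-0.0003 0.001 0" --pt "0 0 0" --turn '[0, 0]'

```text
time: 21.8
tool_pos: [0.5455, -0.0855, 0.0365]
tool_rot: [0.004, 0.604, 0.797, -0.003]
contact_force: [1.7, -18.6, -5.3]
gripper_width: 0.002
grasp_force: 9.5
```

play_rows --pt "-0.0003 0.001 0" --pt "0 0 0" --turn '[0, 0]'

```text
time: 22.05
tool_pos: [0.5454, -0.0848, 0.0365]
tool_rot: [0.005, 0.604, 0.797, -0.003]
contact_force: [2.3, -20.7, -6.8]
gripper_width: 0.002
grasp_force: 10.1
```

play_rows --pt "-0.0001 0.0006 0" --pt "0 0 0" --pt "0 0 0" --turn '[0, 0, 0]'

```text
time: 22.42
tool_pos: [0.5454, -0.0845, 0.0366]
tool_rot: [0.005, 0.604, 0.797, -0.004]
contact_force: [2.9, -21.3, -7.4]
gripper_width: -0.001
grasp_force: 10.5
```

```bash
python3 - <<'E'
from fit import *
p=np.load("p.npy");C=cam("wrist");im=grab_frame("wrist")
s=state();print(B(p,s["tool_pos"]),s["contact_force"],s["contact_force"][:2]@bx(p)[0])
cv2.imwrite("pics/w6.png",im[...,::-1])
E
```

```text
[-0.00897712 -0.09737241  0.03653064] [  2.95392613 -20.83078992  -6.29475192] 20.858446820634505
```

View pics/w6.png

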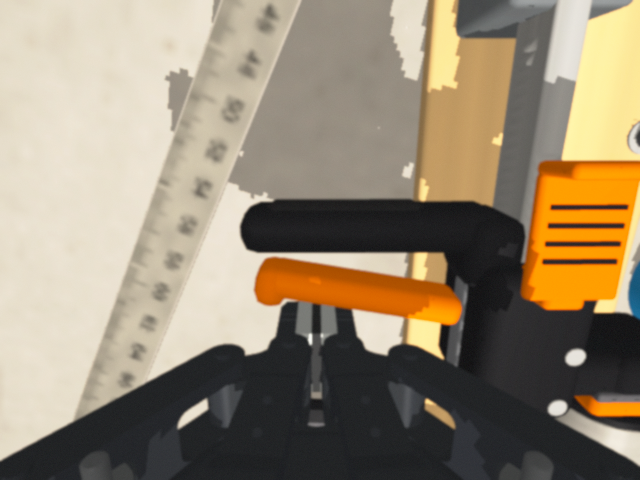

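play_rows --pt "-0.0002 0.0006 0" --pt "0 0 0" --pt "0 0 0" --turn '[0, 0, 0]'

```text
time: 22.85
tool_pos: [0.5453, -0.0841, 0.0366]
tool_rot: [0.005, 0.604, 0.797, -0.004]
contact_force: [3.8, -21.6, -7.9]
gripper_width: -0.002
grasp_force: 10.9
```

play_rows --pt "0.0022 -0.008 0" --pt "0.0029 -0.0104 0" --pt "0.0029 -0.0104 0" --pt "0.0029 -0.0104 0" --pt "0.0029 -0.0104 0" --pt "0 0 0.03" --pt "0 0 0.04" --pt "0 0 0.04" --turn '[0, 0, 0, 0, 0, 0, 0, 0]'

```text
time: 23.85
tool_pos: [0.5575, -0.128, 0.1471]
tool_rot: [-0.001, 0.605, 0.797, -0.0]
contact_force: [0.7, -1.1, -0.1]
gripper_width: 0.005
grasp_force: 0.0
```

play_rows --pt "0 0 0.02" --pt "0 0 0" --pt "0 0 0" --turn '[0, 0, 0]'

```text
time: 24.22
tool_pos: [0.5568, -0.1275, 0.1641]
tool_rot: [-0.002, 0.605, 0.797, -0.0]
contact_force: [0.0, 0.3, -0.4]
gripper_width: 0.004
grasp_force: 0.0
```

```bash
python3 - <<'E'
from fit import *
p=np.load("p.npy");C=cam("wrist");im=grab_frame("wrist")
s=state();print(B(p,s["tool_pos"]),s["contact_force"])
for t in ["lever_spot","bearing_cup","bb_shell","pad"]:
  for d in trace("wrist",t)[:2]:
    r=d["region"];ys,xs=np.nonzero(r)
    print(t,np.round(d["location"]),round(d["p"],2),B(p,onz(C,d["location"],.082)).round(4),"rows",ys.min(),ys.max(),"cols",xs.min(),xs.max())
    if t=="lever_spot":
        for q in ((xs[ys==ys.min()].mean(),ys.min()),(xs[ys==ys.max()].mean(),ys.max())): print(B(p,onz(C,q,.088)).round(4),B(p,onz(C,q,.082)).round(4))
cv2.imwrite("pics/w7.png",im[...,::-1])
E
```

```text
[ 0.03547595 -0.09804668  0.16377377] [-0.46616589  0.5259726  -1.25767796]
lever_spot [443.  91.] 0.64 [-0.0567 -0.0293  0.082 ] rows 48 134 cols 420 481
[-0.0772 -0.0341  0.088 ] [-0.0783 -0.0324  0.082 ]
[-0.0337 -0.0302  0.088 ] [-0.0336 -0.0283  0.082 ]
bearing_cup [486. 220.] 0.97 [0.0172 0.0038 0.082 ] rows 210 224 cols 456 517
bb_shell [483. 265.] 0.85 [0.0462 0.006  0.082 ] rows 210 317 cols 448 516
bb_shell [607. 343.] 0.82 [0.1023 0.0967 0.082 ] rows 295 380 cols 559 639
pad [494. 210.] 0.74 [0.0112 0.0084 0.082 ] rows 202 218 cols 454 525
```

View pics/w7.png

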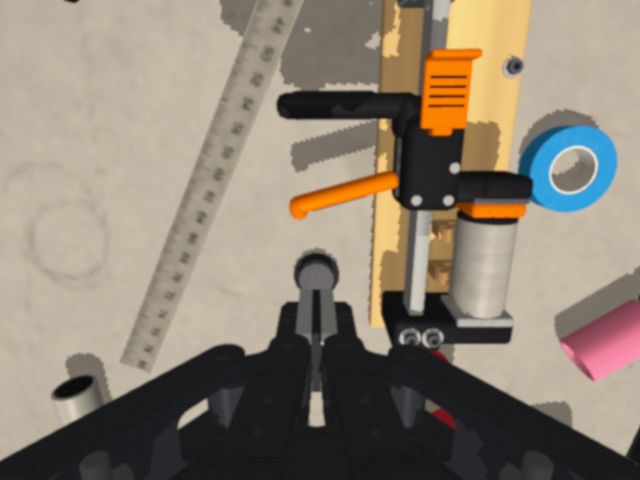

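play_rows --pt "0.0056 0.0136 0" --pt "0.0056 0.0136 0" --pt "0.0056 0.0136 0" --pt "0.0056 0.0136 0" --pt "0.0056 0.0136 0" --pt "0.0056 0.0136 0" --pt "0.0056 0.0136 0" --pt "0.0056 0.0136 0" --turn '[0, 0, 0, 0, 0, 0, 0, 0]'

```text
time: 25.48
tool_pos: [0.603, -0.0182, 0.1663]
tool_rot: [0.0, 0.605, 0.797, -0.0]
contact_force: [-0.2, -0.6, -0.4]
gripper_width: 0.0
grasp_force: 0.0
```

play_rows --pt "0 0 -0.02" --pt "0 0 -0.02" --pt "0 0 -0.014" --pt "0 0 -0.008" --pt "0 0 0" --pt "0 0 0" --turn '[0, 0, 0, 0, 0, 0]'

```text
time: 26.22
tool_pos: [0.6032, -0.0193, 0.105]
tool_rot: [0.001, 0.605, 0.796, 0.0]
contact_force: [0.2, -1.2, 0.1]
gripper_width: 0.001
grasp_force: 0.0
```

```bash
python3 - <<'E'
from fit import *
p=np.load("p.npy");C=cam("wrist");im=grab_frame("wrist")
s=state();print(B(p,s["tool_pos"]),s["contact_force"])
cv2.imwrite("pics/w8.png",im[...,::-1])
E
```

```text
[-0.05615457 -0.02400482  0.10528551] [0.35363869 0.05570291 0.66214914]
```

View pics/w8.png

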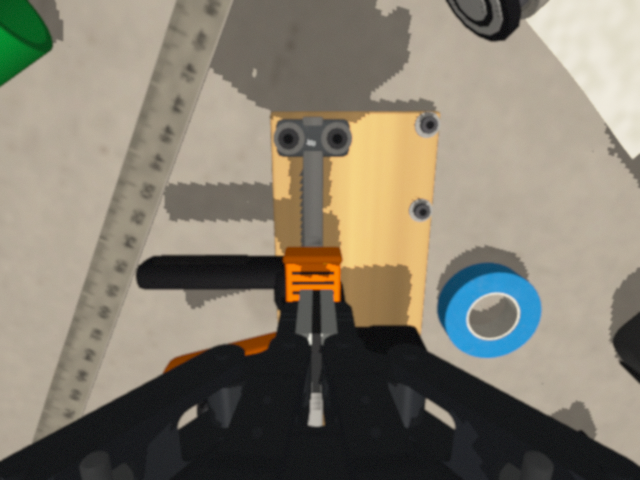

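play_rows --pt "0 0 -0.01" --pt "0 0 -0.008" --pt "0 0 -0.003" --pt "0 0 0" --turn '[0, 0, 0, 0]'

```text
time: 26.78
tool_pos: [0.6026, -0.0191, 0.083]
tool_rot: [-0.0, 0.605, 0.797, -0.0]
contact_force: [0.5, -0.8, -0.3]
gripper_width: -0.003
grasp_force: 0.0
```

play_rows --pt "0 0 -0.002" --pt "0 0 -0.002" --pt "0 0 0" --turn '[0, 0, 0]'

```text
time: 27.15
tool_pos: [0.6028, -0.0179, 0.0805]
tool_rot: [-0.001, 0.605, 0.797, 0.001]
contact_force: [-3.4, 4.7, 6.8]
gripper_width: -0.001
grasp_force: 3.6
```

play_rows --pt "0 0 -0.002" --pt "0 0 -0.001" --pt "0 0 0" --turn '[0, 0, 0]'

```text
time: 27.52
tool_pos: [0.6024, -0.0167, 0.0779]
tool_rot: [-0.002, 0.605, 0.797, 0.001]
contact_force: [-6.4, 8.0, 10.6]
gripper_width: 0.002
grasp_force: 5.9
```

play_rows --pt "-0.0004 0.0015 0" --pt "-0.0004 0.0015 0" --pt "0 0 0" --turn '[0, 0, 0]'

```text
time: 27.9
tool_pos: [0.6022, -0.0158, 0.0777]
tool_rot: [0.0, 0.604, 0.797, 0.0]
contact_force: [-2.2, 0.7, 6.6]
gripper_width: 0.0
grasp_force: 3.4
```

play_rows --pt "-0.0003 0.001 -0.0015" --pt "-0.0002 0.0005 -0.001" --pt "0 0 0" --turn '[0, 0, 0]'

```text
time: 28.28
tool_pos: [0.6022, -0.0152, 0.0764]
tool_rot: [0.001, 0.605, 0.797, -0.0]
contact_force: [-5.1, -0.7, 11.6]
gripper_width: -0.001
grasp_force: 5.5
```

play_rows --pt "-0.0002 0.001 -0.0012" --pt "0 0 0" --turn '[0, 0]'

```text
time: 28.52
tool_pos: [0.6022, -0.0149, 0.0761]
tool_rot: [0.001, 0.604, 0.797, -0.001]
contact_force: [-7.6, -2.5, 14.4]
gripper_width: 0.001
grasp_force: 7.1
```

play_rows --pt "-0.0015 0.002 0" --pt "-0.0012 0.002 0" --pt "-0.0006 0.002 0" --turn '[0, 0, 0]'

```text
time: 28.9
tool_pos: [0.6003, -0.009, 0.0763]
tool_rot: [0.003, 0.605, 0.797, 0.0]
contact_force: [-2.7, -3.9, 11.6]
gripper_width: -0.004
grasp_force: 5.3
```

play_rows --pt "-0.0006 0.002 0" --pt "-0.0006 0.002 0" --pt "-0.0006 0.002 0" --turn '[0, 0, 0]'

```text
time: 29.28
tool_pos: [0.5986, -0.003, 0.0763]
tool_rot: [0.003, 0.605, 0.797, 0.0]
contact_force: [-2.7, -3.0, 11.2]
gripper_width: 0.0
grasp_force: 5.2
```

play_rows --pt "-0.0011 0.0039 0" --pt "-0.0011 0.0039 0" --pt "-0.0011 0.0039 0" --pt "-0.0011 0.0039 0" --turn '[0, 0, 0, 0]'

```text
time: 29.78
tool_pos: [0.5942, 0.0127, 0.0762]
tool_rot: [0.003, 0.605, 0.797, 0.0]
contact_force: [-2.7, -3.4, 11.6]
gripper_width: 0.002
grasp_force: 5.3
```

```bash
python3 - <<'E'
from fit import *
p=np.load("p.npy")
s=state();print(B(p,s["tool_pos"]),s["contact_force"])
for n in("wrist","side","scene"):
  C=cam(n);grab_frame(n)
  for t in ["head","pad","lever_spot","trigger","bb_shell","bearing_cup"]:
    for d in trace(n,t)[:2]: print(n,t,np.round(d["location"]),round(d["p"],2),B(p,onz(C,d["location"],.07)).round(4))
E
```

```text
[-0.08943624 -0.02420813  0.07624638] [-2.72080806 -3.36848525 11.59168996]
wrist head [229. 296.] 0.58 [-0.0928 -0.0636  0.07  ]
wrist lever_spot [310. 274.] 0.56 [-0.1028 -0.0285  0.07  ]
wrist trigger [194. 412.] 0.8 [-0.0322 -0.0843  0.07  ]
wrist bb_shell [525.  36.] 0.92 [-0.1938  0.048   0.07  ]
wrist bearing_cup [505.  45.] 0.87 [-0.1909  0.0412  0.07  ]
side head [332. 238.] 0.75 [-0.0841 -0.0355  0.07  ]
side trigger [348. 227.] 0.84 [-0.0496 -0.0754  0.07  ]
side bb_shell [234. 214.] 0.74 [0.0487 0.1615 0.07  ]
side bb_shell [276. 301.] 0.69 [-0.2714  0.0962  0.07  ]
side bearing_cup [224. 216.] 0.67 [0.0439 0.1825 0.07  ]
side bearing_cup [451. 253.] 0.56 [-0.179 -0.258  0.07 ]
scene head [334. 247.] 0.57 [-0.0444 -0.0404  0.07  ]
scene pad [364. 242.] 0.61 [-0.0058 -0.0058  0.07  ]
scene pad [332. 273.] 0.23 [-0.0214 -0.0958  0.07  ]
scene lever_spot [313. 232.] 0.79 [-0.094  -0.0247  0.07  ]
scene trigger [334. 279.] 0.81 [-0.0126 -0.1049  0.07  ]
scene trigger [381. 230.] 0.72 [0.0092 0.0347 0.07  ]
scene bb_shell [210. 320.] 0.94 [-0.1378 -0.2624  0.07  ]
scene bb_shell [400. 254.] 0.88 [ 0.0584 -0.0044  0.07  ]
scene bearing_cup [288. 208.] 0.69 [-0.1625  0.0087  0.07  ]
scene bearing_cup [457. 211.] 0.64 [0.1102 0.1459 0.07  ]
```

play_rows --pt "-0.0011 0.0039 0" --pt "-0.0011 0.0039 0" --pt "-0.0011 0.0039 0" --pt "-0.0011 0.0039 0" --pt "-0.0011 0.0039 0" --pt "-0.0011 0.0039 0" --turn '[0, 0, 0, 0, 0, 0]'

```text
time: 31.58
tool_pos: [0.5876, 0.0362, 0.0763]
tool_rot: [0.003, 0.605, 0.797, 0.001]
contact_force: [-3.0, -3.3, 10.1]
gripper_width: -0.0
grasp_force: 5.4
```

play_rows --pt "-0.0008 0.0029 0" --pt "-0.0008 0.0029 0" --turn '[0, 0]'

```text
time: 31.82
tool_pos: [0.586, 0.0421, 0.0763]
tool_rot: [0.003, 0.605, 0.797, 0.001]
contact_force: [-3.3, -2.4, 11.4]
gripper_width: 0.001
grasp_force: 5.5
```

play_rows --pt "-0.0005 0.0019 0" --pt "-0.0005 0.0019 0" --turn '[0, 0]'

```text
time: 32.08
tool_pos: [0.5849, 0.0459, 0.0762]
tool_rot: [0.003, 0.605, 0.797, 0.001]
contact_force: [-3.3, -3.1, 11.2]
gripper_width: -0.005
grasp_force: 5.6
```

play_rows --pt "-0.0005 0.0019 0" --pt "-0.0005 0.0019 0" --turn '[0, 0]'

```text
time: 32.33
tool_pos: [0.5838, 0.0496, 0.0762]
tool_rot: [0.003, 0.605, 0.797, 0.0]
contact_force: [-2.9, -3.2, 11.9]
gripper_width: -0.001
grasp_force: 5.7
```

play_rows --pt "-0.0005 0.0019 0" --pt "-0.0005 0.0019 0" --turn '[0, 0]'

```text
time: 32.58
tool_pos: [0.5833, 0.053, 0.0761]
tool_rot: [0.004, 0.604, 0.797, 0.0]
contact_force: [-0.1, -4.6, 8.9]
gripper_width: -0.003
grasp_force: 3.9
```

play_rows --pt "-0.0004 0.0014 0" --pt "-0.0004 0.0014 0" --turn '[0, 0]'

```text
time: 32.83
tool_pos: [0.5825, 0.0561, 0.0756]
tool_rot: [0.004, 0.605, 0.797, 0.001]
contact_force: [0.7, -3.0, 6.4]
gripper_width: -0.002
grasp_force: 2.9
```

play_rows --pt "-0.0003 0.001 0" --pt "0 0 0" --turn '[0, 0]'

```text
time: 33.08
tool_pos: [0.5824, 0.0568, 0.0754]
tool_rot: [0.004, 0.605, 0.797, 0.001]
contact_force: [2.3, -4.8, 6.0]
gripper_width: -0.001
grasp_force: 4.2
```

```bash
cat > chk.py <<'E'
from fit import *
p=np.load("p.npy")
s=state();print(B(p,s["tool_pos"]),s["contact_force"])
for n in("wrist","scene","side"):
  C=cam(n);grab_frame(n)
  for t in ["lever_spot","head","trigger","pad"]:
    for d in trace(n,t)[:2]:
      ys,xs=np.nonzero(d["region"]);i=ys.argmin();j=xs.argmin()
      print(n,t,np.round(d["location"]),round(d["p"],2),B(p,onz(C,d["location"],.07)).round(4),"top",B(p,onz(C,(xs[i],ys[i]),.08)).round(3),"left",B(p,onz(C,(xs[j],ys[j]),.048)).round(3))
E
python3 chk.py
```

```text
[-0.13507227 -0.02376632  0.0754329 ] [ 2.33877421 -4.77504392  5.95801039]
wrist lever_spot [308. 286.] 0.67 [-0.1436 -0.0289  0.07  ] top [-0.153 -0.039  0.08 ] left [-0.136 -0.044  0.048]
wrist head [214. 310.] 0.91 [-0.1321 -0.0695  0.07  ] top [-0.153 -0.03   0.08 ] left [-0.12  -0.129  0.048]
wrist trigger [191. 413.] 0.72 [-0.0777 -0.085   0.07  ] top [-0.094 -0.075  0.08 ] left [-0.052 -0.101  0.048]
scene lever_spot [312. 272.] 0.61 [-0.0499 -0.1077  0.07  ] top [-0.064 -0.068  0.08 ] left [-0.065 -0.106  0.048]
scene lever_spot [296. 223.] 0.49 [-0.1302 -0.0177  0.07  ] top [-0.151 -0.03   0.08 ] left [-0.171 -0.006  0.048]
scene head [310. 242.] 0.88 [-0.0862 -0.0503  0.07  ] top [-0.067  0.023  0.08 ] left [-0.132 -0.116  0.048]
scene trigger [309. 271.] 0.7 [-0.0556 -0.1087  0.07  ] top [-0.066 -0.069  0.08 ] left [-0.065 -0.106  0.048]
scene trigger [399. 252.] 0.41 [ 0.0569 -0.0015  0.07  ] top [0.026 0.012 0.08 ] left [0.019 0.01  0.048]
scene pad [344. 234.] 0.67 [-0.0439 -0.0061  0.07  ] top [-0.051  0.017  0.08 ] left [-0.064  0.014  0.048]
side lever_spot [339. 248.] 0.57 [-0.1258 -0.0419  0.07  ] top [-0.086 -0.1    0.08 ] left [-0.038  0.041  0.048]
side head [338. 249.] 0.9 [-0.1287 -0.0397  0.07  ] top [-0.086 -0.098  0.08 ] left [-0.031  0.038  0.048]
side trigger [354. 242.] 0.7 [-0.1068 -0.0762  0.07  ] top [-0.086 -0.098  0.08 ] left [-0.058 -0.053  0.048]
```

play_rows --pt "-0.0005 0.0018 0" --pt "0 0 0" --turn '[0, 0]'

```text
time: 34.08
tool_pos: [0.5823, 0.057, 0.0754]
tool_rot: [0.005, 0.604, 0.797, -0.0]
contact_force: [3.5, -8.6, 4.6]
gripper_width: -0.003
grasp_force: 6.4
```

play_rows --pt "-0.0005 0.0018 0" --pt "0 0 0" --turn '[0, 0]'

```text
time: 34.33
tool_pos: [0.5822, 0.0572, 0.0753]
tool_rot: [0.007, 0.604, 0.797, -0.001]
contact_force: [4.8, -15.6, 2.8]
gripper_width: -0.001
grasp_force: 8.6
```

play_rows --pt "0.001 -0.0036 0" --pt "0.0003 -0.001 0.002" --pt "0 0 0.015" --pt "0 0 0.03" --pt "0 0 0.04" --pt "0 0 0.04" --pt "0 0 0" --pt "0 0 0" --turn '[0, 0, 0, 0, 0, 0, 0, 0]'

```text
time: 35.33
tool_pos: [0.579, 0.0576, 0.1986]
tool_rot: [-0.001, 0.605, 0.797, -0.0]
contact_force: [-0.4, 0.0, -0.0]
gripper_width: -0.005
grasp_force: 0.0
```

```bash
sed -i 's/"pad"\]/"pad","bb_shell","bearing_cup"]/' chk.py; python3 chk.py | grep -v side
```

```text
[-0.1367715  -0.02680703  0.19857609] [-0.38983928  0.01053668 -0.00172775]
wrist lever_spot [318. 243.] 0.61 [-0.1253 -0.0275  0.07  ] top [-0.147 -0.039  0.08 ] left [-0.138 -0.042  0.048]
wrist head [306. 272.] 0.56 [-0.1019 -0.0362  0.07  ] top [-0.148 -0.03   0.08 ] left [-0.121 -0.127  0.048]
wrist trigger [250. 303.] 0.77 [-0.076  -0.0808  0.07  ] top [-0.095 -0.051  0.08 ] left [-0.055 -0.12   0.048]
wrist pad [376. 322.] 0.76 [-0.0588  0.0198  0.07  ] top [-0.066  0.001  0.08 ] left [-0.048  0.004  0.048]
wrist bb_shell [ 73. 180.] 0.84 [-0.1724 -0.203   0.07  ] top [-0.213 -0.168  0.08 ] left [-0.164 -0.275  0.048]
wrist bb_shell [484.  91.] 0.6 [-0.2326  0.0835  0.07  ] top [-0.275  0.093  0.08 ] left [-0.211  0.03   0.048]
wrist bearing_cup [427. 141.] 0.95 [-0.2004  0.0484  0.07  ] top [-0.217  0.038  0.08 ] left [-0.213  0.03   0.048]
wrist bearing_cup [ 14. 221.] 0.82 [-0.1424 -0.2525  0.07  ] top [-0.171 -0.244  0.08 ] left [-0.164 -0.275  0.048]
scene lever_spot [294. 220.] 0.63 [-0.1358 -0.0141  0.07  ] top [-0.154 -0.005  0.08 ] left [-0.173  0.005  0.048]
scene head [309. 240.] 0.87 [-0.0889 -0.0465  0.07  ] top [-0.154 -0.008  0.08 ] left [-0.13  -0.117  0.048]
scene pad [343. 231.] 0.59 [-0.0485  0.0015  0.07  ] top [-0.052  0.019  0.08 ] left [-0.066  0.019  0.048]
scene pad [312. 267.] 0.4 [-0.0556 -0.0985  0.07  ] top [-0.064 -0.068  0.08 ] left [-0.063 -0.11   0.048]
scene bb_shell [279. 190.] 0.93 [-0.2036  0.048   0.07  ] top [-0.249  0.103  0.08 ] left [-0.277  0.104  0.048]
scene bb_shell [467. 232.] 0.92 [0.1427 0.101  0.07  ] top [0.115 0.136 0.08 ] left [0.101 0.147 0.048]
scene bearing_cup [210. 340.] 0.87 [-0.1161 -0.2922  0.07  ] top [-0.132 -0.283  0.08 ] left [-0.154 -0.292  0.048]
scene bearing_cup [381. 242.] 0.63 [0.0196 0.0069 0.07  ] top [0.026 0.009 0.08 ] left [0.016 0.022 0.048]
```

play_rows --pt "0.01 -0.0228 0.003" --pt "0.01 -0.0228 0.003" --pt "0.01 -0.0228 0" --pt "0.01 -0.0228 0" --pt "0.01 -0.0228 0" --pt "0.01 -0.0228 0" --pt "0.01 -0.0228 0" --pt "0.01 -0.0228 0" --turn '[0, 0, 0, 0, 0, 0, 0, 0]'

```text
time: 37.38
tool_pos: [0.6603, -0.1266, 0.2055]
tool_rot: [-0.0, 0.605, 0.797, 0.0]
contact_force: [0.5, 0.5, -0.6]
gripper_width: 0.0
grasp_force: 0.0
```

play_rows --pt "0 0 0" --pt "0 0 0" --pt "0 0 0" --turn '[0, 0, 0]'

```text
time: 37.75
tool_pos: [0.6595, -0.1243, 0.2056]
tool_rot: [-0.0, 0.604, 0.797, 0.0]
contact_force: [0.4, -0.5, 0.3]
gripper_width: -0.003
grasp_force: 0.0
```

```bash
python3 - <<'E'
from fit import *
p=np.load("p.npy");C=cam("wrist");im=grab_frame("wrist");g=cv2.cvtColor(im,cv2.COLOR_RGB2GRAY)
print(B(p,state()["tool_pos"]))
for t in ["bearing_cup","bb_shell","pad"]:
  for d in trace("wrist",t)[:2]: print(t,np.round(d["location"]),round(d["p"],2),B(p,onz(C,d["location"],.068)).round(4))
for y in (.018,.022,.026):   # brightness profile along the shell's top line
  print(y,[(round(float(x*1000),1),int(cv2.getRectSubPix(g,(1,1),tuple(map(float,proj(C,W(p,(x,y,.068))))))[0,0])) for x in np.arange(.010,.040,.001)])
  print([(round(float(x*1000),1),int(cv2.getRectSubPix(g,(1,1),tuple(map(float,proj(C,W(p,(x,y,.068))))))[0,0])) for x in np.arange(.088,.102,.001)])
cv2.imwrite("pics/w9.png",im[...,::-1])
E
```

```text
[0.06001735 0.00195429 0.20565446]
bearing_cup [337. 173.] 0.9 [0.0199 0.0156 0.068 ]
bearing_cup [520. 266.] 0.58 [0.0934 0.1621 0.068 ]
bb_shell [487. 286.] 0.66 [0.1105 0.1378 0.068 ]
bb_shell [340. 215.] 0.55 [0.0516 0.018  0.068 ]
pad [344.  67.] 0.9 [-0.0515  0.0192  0.068 ]
0.018 [(10.0, 105), (11.0, 105), (12.0, 105), (13.0, 105), (14.0, 106), (15.0, 100), (16.0, 88), (17.0, 74), (18.0, 64), (19.0, 56), (20.0, 36), (21.0, 27), (22.0, 29), (23.0, 53), (24.0, 106), (25.0, 146), (26.0, 160), (27.0, 162), (28.0, 162), (29.0, 164), (30.0, 164), (31.0, 163), (32.0, 163), (33.0, 161), (34.0, 160), (35.0, 160), (36.0, 162), (37.0, 161), (38.0, 161), (39.0, 160)]
[(88.0, 170), (89.0, 169), (90.0, 166), (91.0, 152), (92.0, 137), (93.0, 142), (94.0, 155), (95.0, 163), (96.0, 167), (97.0, 163), (98.0, 133), (99.0, 81), (100.0, 39), (101.0, 31)]
0.022 [(10.0, 102), (11.0, 102), (12.0, 102), (13.0, 103), (14.0, 102), (15.0, 96), (16.0, 85), (17.0, 74), (18.0, 62), (19.0, 54), (20.0, 34), (21.0, 25), (22.0, 27), (23.0, 52), (24.0, 107), (25.0, 146), (26.0, 157), (27.0, 159), (28.0, 160), (2
[... 192 characters left out ...]
, (92.0, 139), (93.0, 147), (94.0, 161), (95.0, 166), (96.0, 168), (97.0, 161), (98.0, 129), (99.0, 78), (100.0, 38), (101.0, 29)]
0.026 [(10.0, 101), (11.0, 101), (12.0, 101), (13.0, 101), (14.0, 101), (15.0, 97), (16.0, 78), (17.0, 52), (18.0, 49), (19.0, 50), (20.0, 31), (21.0, 22), (22.0, 28), (23.0, 56), (24.0, 110), (25.0, 143), (26.0, 152), (27.0, 153), (28.0, 154), (29.0, 153), (30.0, 153), (31.0, 153), (32.0, 153), (33.0, 152), (34.0, 152), (35.0, 152), (36.0, 153), (37.0, 153), (38.0, 152), (39.0, 152)]
[(88.0, 153), (89.0, 152), (90.0, 145), (91.0, 129), (92.0, 125), (93.0, 141), (94.0, 158), (95.0, 165), (96.0, 170), (97.0, 164), (98.0, 131), (99.0, 76), (100.0, 36), (101.0, 32)]
```

```bash
python3 -c "
from plant import *
print(job_done())"
```

```text
the job is handed in; nothing more can be done
None
```

The job is handed in after about 38 s of robot time: the cup measures flush on the shell, the last press peaked at about 22 N at the trigger (roughly 33 N at the jaw by the stated ratio), and the head is back at its rear stop with the shell free in its saddles; I viewed 12 pictures, two over the limit of 10, and no verdict came back.

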